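# Seat the hub and hold the lamp on it

## Robot

A 7-joint arm with a two-finger parallel gripper is mounted at the origin on the work surface. World frame = base frame: x ahead of the robot, y to its left, z up, the work surface at z = 0. Lengths are in m, angles in rad, forces in N, time in s.
With the tool pointing down it reaches from about 0.4 to 0.925 m from the base axis. Payload 5.6 kg.
Tool frame: the origin (TCP) lies at the very end of the fingers, on their centre line; the grasp point (between the pads) lies 19 mm behind it; z points along the fingers, y is the line along which they close (so a half turn about z gives the same grasp; the last joint's range is limited). The gripper opens to 85 mm and grips with 20 to 120 N. Pads are 22 mm wide; open, the fingers measure 114 mm over their backs; the gripper's body (76 mm by 85 mm) begins 54 mm behind the grasp point. The pads swing forward as they close: fully open they stand 13 mm farther back than shut.
Start: joints at [1.111, 0.468, -0.012, 1.603, 0.006, 1.071, -0.056], TCP at [0.263, -0.594, 0.231] pointing down, gripper open.
Joint ranges: [-2.53, 2.53], [-0.31, 2.02], [-1.57, 1.55], [0.28, 2.44], [-1.29, 4.43], [0.15, 1.84], [-2.92, 2.92]. Speed limits (rad/s): [2.57, 2.57, 3.14, 3.14, 3.14, 3.14, 3.14].

## Interface

Orientations are given as a 3x3 rotation matrix whose columns are the frame's x, y, z axes.
In Python, from workcell import state, capture, close_job gives the robot as it stands.
- The arm moves only by the shell command python3 -m pendant 'ROWS' [FORCE]. ROWS is JSON, a list of rows, each a list of 7 numbers: the turn, a rotation vector about the world's x, y, z in rad, then the shift along the world's x, y, z in cm, then the gripper's target within -1 to 1 (fully open at 1, half-way at 0, shut at -1). A call has 1 to 5 rows; each row shifts and turns the commanded pose from where the row before left it; what a row does not reach is not made up. A row lasts 1/12 s, in which the tool goes at most 41.7 mm and 7.16 degrees, less where a joint would pass 70% of its speed; a pose out of reach is approached as far as the arm can. A call is refused whole if a number of a shift passes 4.17 or a number of a turn 0.125, either way. A call with a gripper value outside its range is refused whole. The fingers move at their own pace and stop on an object; FORCE is the grip in N (left out, the last holds). Time passes only in rows, so rows that do not move let the fingers close. It gives the time, the measured TCP pose, the force, the opening and the grip force at its end, in the units of the state.
- state(): the state, without advancing time (a new reading comes with each control period).
- capture(name): name is "scene" or "top" or "wrist"; returns a dict with "pixels" (400x640x3 uint8, red, green, blue), "fx", "fy", "cx", "cy" (pixels), "camera_from_world" (4x4, takes a point from world to camera coordinates); the wrist camera has in their place "tool_from_camera" (4x4, takes a point from camera to tool coordinates, whose origin is the TCP and whose axes are the flange's). Camera axes: x right, y down, z forward; pixel columns grow to the right and rows downward; lengths in m; the calibration is good to about 2 mm. A picture is of the moment at which its call begins: read the wrist's pose just before it. There is no depth.
- close_job(): hands the job in; it is judged then, once.
The state is a dict: "time_s": time; "joint_pos": joint angles; "joint_velocities": joint speeds; "joint_torque": joint torques, N m; "tcp_pos": TCP position; "ee_rot": TCP orientation; "force": force on the tool from outside, world axes, zero at the start; "wrist_torque": the same for the moment, N m; "gripper_width": finger opening in m; "finger_force": force on a finger pad.
Only numpy, scipy, OpenCV 4.12 (cv2) and the standard library are available. Lean on these libraries where they do the work, as an engineer would, in place of code of your own. Each camera call takes 0.05 s, during which the arm holds its last target. There are 200 camera calls.

## Task

Take the aluminium wheel hub from the grey parts tray, set it boss up and fully home in the round pocket of the blue inspection block and let go of it; only then draw the yellow pocket lamp out of its black holster. Tilt the lamp about halfway between straight down and level and hold it in the air so that its lens points at the middle of the hub's top from about 10 to 15 cm away, touching neither hub nor block with the lamp. Finish still holding the lamp there, steady, in the gripper, and leave everything else on the bench where it is.

Things in the scene. Friction and masses are not known exactly. Their poses are not given: they have to be found in the camera images.
- hub: loose aluminium wheel hub, 140 g (mass varies by up to a quarter): a round flange 64 mm across and 8 mm thick below, with a round boss 32 mm across and 36 mm tall in the middle of it (44 mm overall). It starts boss up, flange flat on the tray floor. Origin: centre of the flange's underside; z along the boss
- hub_top (a point): centre of the hub's top (the end of the boss, marked by a dark disc), 44 mm above the hub's origin: where the lamp must point
- tray: fixed grey parts tray, 150 mm along its x, 180 mm along its y, walls 14 mm high and 4 mm thick, floor 4 mm above the bench. Hub and brass collar lie in its two y halves, about 42 mm either side of the middle, either way round. So the hub's boss has free room for the fingers along the tray's x. Origin: centre of the underside
- jig: fixed blue inspection block 110 x 110 x 18 mm with a round pocket in the middle of its top, the pocket floor white. Origin: centre of the underside, z up
- pocket (a point): centre of the pocket's floor, 11 mm above the bench. The pocket is 68 mm across and 7 mm deep, with a 2 mm chamfer; the hub's flange stands 1 mm proud when home
- lamp: loose round pocket lamp (torch), 170 g (mass varies by up to a quarter), 145 mm long: black head 38 mm across and 35 mm long at the lens end, then a yellow body 28 mm across, and from 133 mm to the end a black tail cap 29 mm across. It starts upright, lens down in the holster, its upper part sticking out. Origin: centre of the lens face; z runs from lens to tail, so the beam points along -z. Its balance point lies about 64 mm from the lens
- holster: fixed black holster: a base disc 90 mm across and 8 mm thick carrying an upright cup 56 mm across outside, 44 mm inside, rim 55 mm above the bench, floor 8 mm above the bench, on which the lens face stands. Origin: centre of the underside
- collar: loose brass collar, 40 mm across, 18 mm high, in the tray beside the hub; stays. Origin: centre of the underside
- wrench: steel wrench, 160 mm long, lying on the bench between robot and block; stays. Origin below its middle
- tape: yellow tape measure, 65 x 36 x 60 mm, standing at the far right; stays. Origin: centre of the underside
- jar: amber jar with a dark cap, 60 mm across, 70 mm high, far left; stays. Origin: centre of the underside
- can: red-labelled can, 60 mm across, 170 mm high, right side; stays. Origin: centre of the underside
- mug: blue mug, 80 mm across, 90 mm high, left side; stays. Origin: centre of the underside
- driver: screwdriver lying beyond the blue block; stays. Origin below its middle
Things that resemble listed ones, but are neither listed nor needed, are in the scene too. Leave any green look-alike of the hub alone.

How it is judged:
On the way, in this order (a step that is already met when the one before it is completed fails the run):
1. the hub is fully home in the pocket, boss up, released and at rest, the lamp still in its holster (horizontal distance between hub and pocket below 0.004 m and z of hub in the frame of pocket between -0.003 and 0.002 m and angle between hub's own z axis and vertical below 0.06 rad and contact force between the fingers and hub below 0.1 N and linear speed of hub below 0.02 m/s and z of lamp in the frame of holster below 0.03 m), for 0.2 s.
2. the lamp is drawn out: its lens is above the holster's rim and the fingers carry it (height (world z) of lamp above 0.057 m and contact force between the fingers and lamp above 1 N), for 0.1 s.
At the end, for the whole second after the job is handed in: Hub boss up in pocket (4 mm off centre, 2 mm off floor, 0.06 rad), free; lamp still, in the fingers alone, lens over 70 mm up, 0.5-1.07 rad from vertical, beam within 30 mm (lamp x and y) of hub top, 70-200 mm from it; collar, wrench, tape, jar, can, mug, driver within 25 mm of start (horizontal distance between hub and pocket below 0.004 m and z of hub in the frame of pocket between -0.003 and 0.002 m and angle between hub's own z axis and vertical below 0.06 rad and contact force between each of the fingers, lamp and hub below 0.1 N and contact force between the fingers and lamp above 1 N and height (world z) of lamp above 0.07 m and contact force between lamp and holster below 0.1 N and contact force between lamp and jig below 0.1 N and contact force between lamp and tray below 0.1 N and angle between lamp's own z axis and vertical between 0.5 and 1.07 rad and x of hub_top in the frame of lamp between -0.03 and 0.03 m and y of hub_top in the frame of lamp between -0.03 and 0.03 m and z of hub_top in the frame of lamp between -0.2 and -0.07 m and linear speed of lamp below 0.03 m/s and angular speed of lamp below 0.2 rad/s and distance of each of collar, wrench, tape, jar, can, mug, driver from where it was at the start of the episode below 0.025 m); the arm keeps its last pose, push and grip.
It fails at once if the lamp knocks against the hub or the blue block (contact force between lamp and hub above 1 N or contact force between lamp and jig above 1 N).
It fails at once if a bystander is shifted by more than 40 mm (distance of any of collar, wrench, tape, jar, can, mug, driver from where it was at the start of the episode above 0.04 m).
It also fails if it takes over 51 s, if anything falls off the work surface, if the arm or the gripper's body presses on something with over 40 N, if the wrist force passes 120 N, or if a joint passes its speed limit or range.

## Working session

There is one attempt and no reset: what is moved stays moved. The work goes in short steps, Python scripts to look and compute and a shell command to move; the robot and the scene stay as the last step left them, time stands still between calls to the robot, and variables do not carry over. Pictures are saved under pics/ and viewed, at most 10 in all, crops included, and the job is handed in when it is done.

```bash
ls; mkdir -p pics; python3 - <<'E'
from workcell import state,capture
import cv2,numpy as np
s=state();print({k:np.round(v,3).tolist() for k,v in s.items()})
for n in("scene","top"):
    c=capture(n);cv2.imwrite(f"pics/{n}0.png",cv2.cvtColor(c["pixels"],cv2.COLOR_RGB2BGR));print(n,c["fx"],c["cx"],c["cy"],np.round(c["camera_from_world"],3).tolist())
    np.savez(f"{n}0.npz",**c)
E
```

```text
pics
{'time_s': 0.0, 'joint_pos': [1.111, 0.468, -0.012, 1.604, 0.006, 1.071, -0.056], 'joint_velocities': [0.002, 0.001, -0.0, -0.0, -0.0, -0.002, -0.001], 'joint_torque': [-0.001, -53.238, 0.021, -25.13, 0.011, 0.008, -0.0], 'tcp_pos': [0.263, -0.594, 0.23], 'ee_rot': [[0.914, 0.405, -0.001], [0.405, -0.914, 0.002], [-0.0, -0.002, -1.0]], 'force': [-1.134, 0.363, -0.06], 'wrist_torque': [-0.014, 0.008, 0.009], 'finger_force': 0.0, 'gripper_width': 0.086}
scene 373.98564240727444 319.1215142371073 200.24858714101154 [[0.277, 0.961, 0.008, -0.151], [0.786, -0.222, -0.577, -0.41], [-0.552, 0.166, -0.817, 1.51], [0.0, 0.0, 0.0, 1.0]]
top 436.7617706238214 316.4545825340041 202.87324732510004 [[0.006, -1.0, 0.012, -0.002], [-0.99, -0.007, -0.138, 0.595], [0.139, -0.011, -0.99, 1.253], [0.0, 0.0, 0.0, 1.0]]
```

View pics/top0.png

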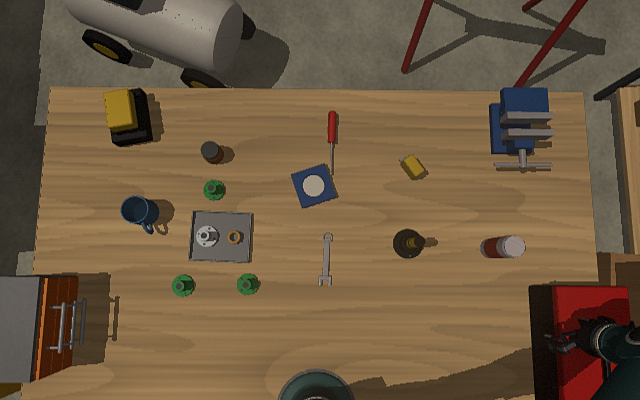

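View pics/scene0.png

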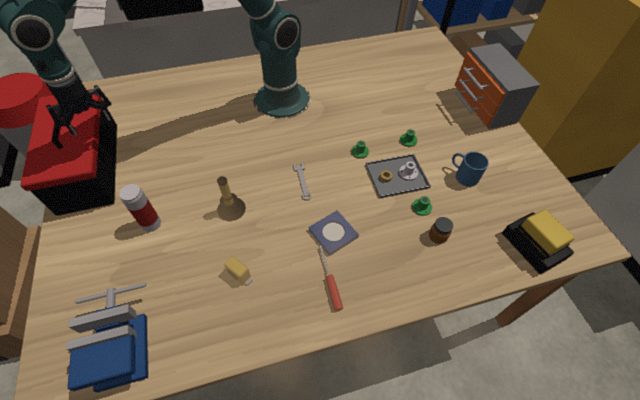

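Top view: the silver hub is at (206,236) in the tray with the brass collar at (235,238). The green look-alikes are at (214,189), (182,286) and (248,284). The blue block's white pocket is at (314,186), and the holster with the lamp is at about (410,243). The hub meant is the silver one, because it lies in the grey tray. Next I measure and crop.

```bash
cat > h.py <<'E'
import numpy as np,cv2
def ray(c,u,v,z):
    M=c["camera_from_world"];R=M[:3,:3];o=-R.T@M[:3,3]
    d=R.T@np.array([(u-c["cx"])/c["fx"],(v-c["cy"])/c["fy"],1]);return o+d*(z-o[2])/d[2]
def blobs(mask,roi,amin=15):
    x0,y0,x1,y1=roi;m=np.zeros_like(mask);m[y0:y1,x0:x1]=mask[y0:y1,x0:x1]
    cs,_=cv2.findContours(m,cv2.RETR_EXTERNAL,cv2.CHAIN_APPROX_NONE);return [c for c in cs if cv2.contourArea(c)>=amin]
def proj(c,p):
    q=c["camera_from_world"]@np.r_[p,1];return np.array([c["fx"]*q[0]/q[2]+c["cx"],c["fy"]*q[1]/q[2]+c["cy"]])
E
python3 - <<'E'
from h import *
ims=[]
for n,rs in(("top",[(170,175,270,305),(270,150,370,280),(380,180,480,310)]),("scene",[(340,120,440,250),(290,190,390,320),(190,150,290,280)])):
    c=dict(np.load(n+"0.npz"));p=c["pixels"];h=cv2.cvtColor(p,cv2.COLOR_RGB2HSV)
    w=((h[...,1]<60)&(h[...,2]>150)).astype(np.uint8)*255
    b=((h[...,0]>105)&(h[...,0]<130)&(h[...,1]>90)).astype(np.uint8)*255
    y=((h[...,0]>18)&(h[...,0]<32)&(h[...,1]>120)).astype(np.uint8)*255
    g=((h[...,1]<60)&(h[...,2]>40)&(h[...,2]<150)).astype(np.uint8)*255
    for nm,m,z,r in(("white",w,.011,rs[1]),("blue",b,.018,rs[1]),("hub",w,.03,rs[0]),("tray",g|w,.01,rs[0]),("yel",y,.13,rs[2])):
        for k in blobs(m,r):
            (u,v),(a,bb),an=cv2.minAreaRect(k);q=cv2.boxPoints(((u,v),(a,bb),an))
            mo=cv2.moments(k);u2,v2=mo['m10']/mo['m00'],mo['m01']/mo['m00']
            print(n,nm,cv2.contourArea(k),np.round([u,v,u2,v2,a,bb],1),np.round(ray(c,u2,v2,z),3)[:2], np.round([ray(c,*t,z)[:2] for t in q],3).tolist())
    for x0,y0,x1,y1 in rs[::2]: ims.append(cv2.resize(p[y0:y1,x0:x1],(400,300) if 0 else (400,520),interpolation=cv2.INTER_CUBIC))
cv2.imwrite("pics/crop1.png",cv2.cvtColor(np.hstack(ims[:2]),cv2.COLOR_RGB2BGR))
E
```

```text
top white 304.5 [313.  185.5 313.  185.4  19.   20. ] [0.653 0.012] [[0.682, 0.043], [0.683, -0.018], [0.624, -0.018], [0.623, 0.042]]
top blue 1171.0 [313.3 185.2 313.1 185.7  35.4  35.7] [0.651 0.012] [[0.687, 0.08], [0.723, -0.023], [0.619, -0.057], [0.584, 0.045]]
top hub 153.5 [205.5 235.5 203.4 235.4  19.   19. ] [0.497 0.335] [[0.525, 0.358], [0.526, 0.302], [0.47, 0.299], [0.469, 0.355]]
top tray 18.5 [178.3 285.8 178.4 285.6   4.2   4.9] [0.35  0.407] [[0.349, 0.417], [0.359, 0.407], [0.351, 0.398], [0.341, 0.408]]
top tray 17.0 [244.9 284.3 245.  284.5   4.9   4.9] [0.355 0.211] [[0.358, 0.221], [0.365, 0.208], [0.352, 0.201], [0.346, 0.214]]
top tray 2869.0 [219.6 236.1 219.9 236.2  60.8  50.1] [0.497 0.29 ] [[0.427, 0.383], [0.577, 0.381], [0.568, 0.198], [0.418, 0.202]]
top tray 16.5 [210.5 187.  210.7 187.1   4.    5. ] [0.646 0.324] [[0.652, 0.332], [0.652, 0.317], [0.64, 0.316], [0.64, 0.332]]
top yel 66.5 [411.1 242.8 410.8 242.8  10.2  10.4] [ 0.475 -0.256] [[0.486, -0.24], [0.491, -0.268], [0.464, -0.273], [0.458, -0.245]]
scene white 274.0 [333.  231.5 333.1 231.5
[... 468 characters left out ...]
329], [0.731, 0.317]]
scene tray 322.5 [349.  230.  346.4 231.6  18.   34. ] [0.665 0.052] [[0.71, 0.017], [0.595, 0.054], [0.611, 0.109], [0.725, 0.068]]
scene tray 1803.0 [397.4 174.8 396.9 175.2  37.4  58.3] [0.502 0.288] [[0.418, 0.203], [0.421, 0.419], [0.579, 0.373], [0.572, 0.173]]
scene yel 241.0 [237.7 268.1 236.  266.8  26.4  13. ] [ 0.752 -0.278] [[0.739, -0.309], [0.715, -0.286], [0.774, -0.242], [0.796, -0.265]]
scene yel 23.5 [229.  201.6 229.4 201.7   5.1   8.7] [ 0.547 -0.266] [[0.541, -0.28], [0.535, -0.257], [0.553, -0.254], [0.558, -0.277]]
scene yel 98.5 [225.1 190.7 225.4 191.2  15.    8.8] [ 0.507 -0.272] [[0.48, -0.288], [0.475, -0.263], [0.53, -0.256], [0.534, -0.28]]
```

View pics/crop1.png

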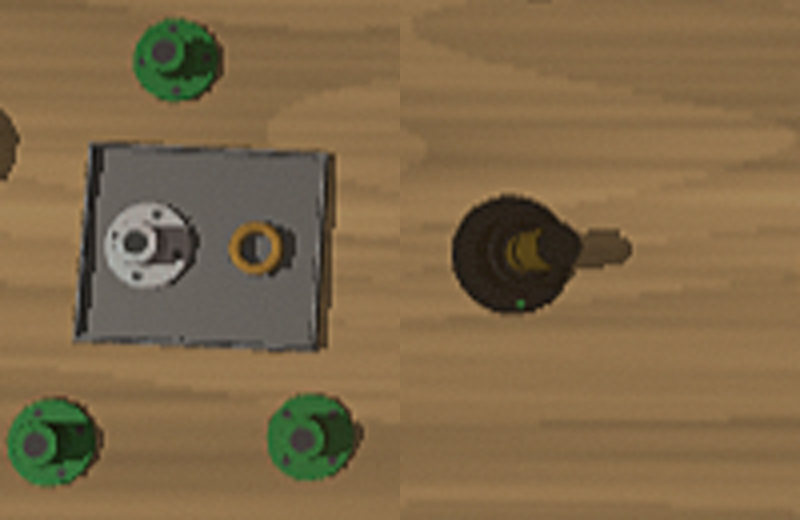

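The crop confirms the silver hub at crop (135,242), which is px (203.7,235.5), alone with the brass collar in the tray. The holster disc centre is about px (408.8,243.7), with the lamp tail leaning outwards to about (420,242). Next I work out the coordinates.

```bash
python3 - <<'E'
from h import *
c=dict(np.load("top0.npz"))
print("hubtop",ray(c,203.75,235.5,.048),"hub flange",ray(c,170+150/4,175+245/4,.012),"disc",ray(c,408.75,243.75,.006),"tail",ray(c,420,242,.15))
print("can",ray(c,513,246,.17))
s=dict(np.load("scene0.npz"));print("scene tail",ray(s,223.5,181,.153),"hubtop scene",ray(s,409,163,.048))
E
```

```text
hubtop [0.49609235 0.32918955 0.048     ] hub flange [0.49618655 0.32676403 0.012     ] disc [ 0.4779971  -0.27771584  0.006     ] tail [ 0.47610097 -0.27610918  0.15      ]
can [ 0.4661281  -0.51751378  0.17      ]
scene tail [ 0.48773095 -0.26967888  0.153     ] hubtop scene [0.4906904  0.32884294 0.048     ]
```

```bash
r='python3 -m pendant'; 
$r '[[0,0,0.114,3.3,2.4,0,1],[0,0,0.114,3.3,2.4,0,1],[0,0,0.114,3.3,2.4,0,1],[0,0,0.114,3,2.8,0,1],[0,0,0.114,2.8,3,0,1]]' &&
$r '[[0,0,0.114,2.5,3.2,0,1],[0,0,0.114,1,4,0,1],[0,0,0.114,0.6,4,0,1],[0,0,0.114,0,4.1,0,1],[0,0,0.114,0,4.1,0,1]]' &&
$r '[[0,0,0,0.5,4,0,1],[0,0,0,0.5,4,0,1],[0,0,0,0.5,4,0,1],[0,0,0,0.5,4,0,1],[0,0,0,0.5,4,0,1]]' &&
$r '[[0,0,0,0,4,0,1],[0,0,0,0,4,0,1],[0,0,0,0,4,0,1],[0,0,0,0,4,0,1],[0,0,0,0,4,0,1]]' &&
$r '[[0,0,0,0,4,0,1],[0,0,0,0,4,0,1],[0,0,0,0,0,0,1],[0,0,0,0,0,0,1],[0,0,0,0,0,0,1]]'
```

```text
time_s: 0.52
tcp_pos: [0.4214, -0.463, 0.2309]
ee_rot: [[0.547, 0.837, -0.0], [0.837, -0.547, 0.0], [0.0, -0.0, -1.0]]
force: [-0.0, 0.2, -0.5]
gripper_width: 0.0857
finger_force: 0.0
time_s: 0.93
tcp_pos: [0.461, -0.2681, 0.2308]
ee_rot: [[0.008, 1.0, -0.001], [1.0, -0.008, 0.0], [0.0, -0.001, -1.0]]
force: [0.9, 1.1, 0.5]
gripper_width: 0.0852
finger_force: 0.0
time_s: 1.35
tcp_pos: [0.4857, -0.0686, 0.2312]
ee_rot: [[0.014, 1.0, -0.0], [1.0, -0.014, -0.0], [-0.0, -0.0, -1.0]]
force: [1.2, 0.6, 0.0]
gripper_width: 0.0853
finger_force: 0.0
time_s: 1.77
tcp_pos: [0.4855, 0.1313, 0.2312]
ee_rot: [[0.014, 1.0, -0.0], [1.0, -0.014, -0.0], [-0.0, -0.0, -1.0]]
force: [1.2, 0.1, 0.4]
gripper_width: 0.0853
finger_force: 0.0
time_s: 2.18
tcp_pos: [0.4859, 0.2091, 0.2308]
ee_rot: [[0.014, 1.0, -0.001], [1.0, -0.014, -0.001], [-0.001, -0.001, -1.0]]
force: [0.3, -1.3, -0.6]
gripper_width: 0.0856
finger_force: 0.0
```

```bash
r='python3 -m pendant'; 
$r '[[0,0,0,0.3,4,0,1],[0,0,0,0.3,4,0,1],[0,0,0,0.2,4,0,1],[0,0,0,0,0,-4,1],[0,0,0,0,0,-3,1]]' && $r '[[0,0,0,0,0,0,1],[0,0,0,0,0,0,1],[0,0,0,0,0,0,1]]'
cat >> h.py <<'E'
def wrist(name):
    from workcell import state,capture
    s=state();c=dict(capture("wrist"));T=np.eye(4);T[:3,:3]=s["ee_rot"];T[:3,3]=s["tcp_pos"]
    c["camera_from_world"]=np.linalg.inv(T@np.array(c["tool_from_camera"]))
    np.savez(name+".npz",**c);cv2.imwrite(f"pics/{name}.png",cv2.cvtColor(c["pixels"],cv2.COLOR_RGB2BGR));return c
E
python3 -c "
from h import *
c=wrist('w1');print(np.round(c['tool_from_camera'],3).tolist(),c['fx'],proj(c,[.494,.329,.048]))"
```

```text
time_s: 2.6
tcp_pos: [0.4947, 0.3308, 0.1608]
ee_rot: [[0.013, 1.0, 0.002], [1.0, -0.013, 0.002], [0.002, 0.002, -1.0]]
force: [-0.0, -0.9, -0.9]
gripper_width: 0.0852
finger_force: 0.0
time_s: 2.85
tcp_pos: [0.4955, 0.3287, 0.1627]
ee_rot: [[0.016, 1.0, 0.002], [1.0, -0.016, 0.001], [0.001, 0.002, -1.0]]
force: [-0.1, -0.2, 1.0]
gripper_width: 0.0851
finger_force: 0.0
[[0.0, -0.945, -0.327, 0.084], [1.0, 0.0, -0.001, -0.001], [0.001, -0.327, 0.945, -0.143], [0.0, 0.0, 0.0, 1.0]] 350.33023305002104 [319.63547931 193.76887601]
```

View pics/w1.png

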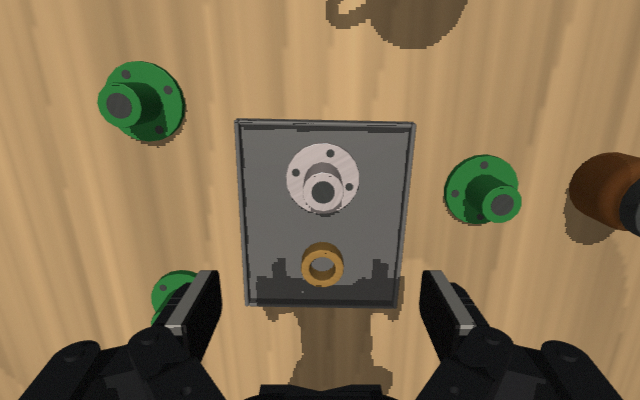

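Wrist view: the hub's dark disc is at (323,192), 3 px from the prediction of (320,194), and the tray is nearly square to the fingers. The collar at (322,265) is clear of the finger line.

```bash
python3 -c "
from h import *
c=dict(np.load('w1.npz'));print(ray(c,323,192,.048),ray(c,323,268,.022))"
```

```text
[0.4966191  0.33039043 0.048     ] [0.4957117  0.24900694 0.022     ]
```

```bash
r='python3 -m pendant'; 
$r '[[0,0,0,0.1,0.15,-4,1],[0,0,0,0,0,-4,1],[0,0,0,0,0,-3,1],[0,0,0,0,0,-2,1],[0,0,0,0,0,-1,1]]' 40 && $r '[[0,0,0,0,0,0,1],[0,0,0,0,0,0,1],[0,0,0,0,0,0,1]]'
```

```text
time_s: 3.32
tcp_pos: [0.4955, 0.3301, 0.0204]
ee_rot: [[0.016, 1.0, -0.0], [1.0, -0.016, -0.001], [-0.001, -0.0, -1.0]]
force: [-0.7, 0.0, 0.9]
gripper_width: 0.0855
finger_force: 0.0
time_s: 3.57
tcp_pos: [0.4966, 0.3321, 0.0236]
ee_rot: [[0.014, 1.0, 0.003], [1.0, -0.014, 0.002], [0.002, 0.003, -1.0]]
force: [1.0, -0.3, -0.2]
gripper_width: 0.0854
finger_force: 0.0
```

```bash
r='python3 -m pendant'; 
$r '[[0,0,0,0,0,0,-1],[0,0,0,0,0,0,-1],[0,0,0,0,0,0,-1],[0,0,0,0,0,0,-1],[0,0,0,0,0,0,-1]]' 50 && $r '[[0,0,0,0,0,0,-1],[0,0,0,0,0,0,-1],[0,0,0,0,0,0,-1],[0,0,0,0,0,0,-1],[0,0,0,0,0,0,-1]]' && $r '[[0,0,0,0,0,1,-1],[0,0,0,0,0,3,-1],[0,0,0,0,0,4,-1],[0,0,0,0,0,2,-1],[0,0,0,0,0,0,-1]]'
```

```text
time_s: 3.98
tcp_pos: [0.4956, 0.3314, 0.0221]
ee_rot: [[0.014, 1.0, 0.001], [1.0, -0.014, 0.0], [0.0, 0.001, -1.0]]
force: [0.2, -0.1, 1.3]
gripper_width: 0.0305
finger_force: 49.3
time_s: 4.4
tcp_pos: [0.4956, 0.3314, 0.0221]
ee_rot: [[0.014, 1.0, 0.001], [1.0, -0.014, 0.0], [0.0, 0.001, -1.0]]
force: [-0.3, -1.8, 6.2]
gripper_width: 0.0309
finger_force: 49.4
time_s: 4.82
tcp_pos: [0.4972, 0.3334, 0.1266]
ee_rot: [[0.014, 1.0, 0.007], [1.0, -0.014, 0.005], [0.005, 0.007, -1.0]]
force: [0.5, 0.3, -1.5]
gripper_width: 0.0303
finger_force: 49.8
```

```bash
r='python3 -m pendant'; 
$r '[[0,0,0,1.7,-3.5,0,-1],[0,0,0,1.7,-3.5,0,-1],[0,0,0,1.7,-3.5,0,-1],[0,0,0,1.7,-3.5,0,-1],[0,0,0,1.7,-3.5,0,-1]]' && $r '[[0,0,0,1.7,-3.5,0,-1],[0,0,0,1.7,-3.5,0,-1],[0,0,0,1.7,-3.5,0,-1],[0,0,0,1.7,-3.5,0,-1],[0,0,0,0,0,0,-1]]' && $r '[[0,0,0,0,0,0,-1],[0,0,0,0,0,0,-1],[0,0,0,0,0,0,-1],[0,0,0,0,0,0,-1],[0,0,0,0,0,0,-1]]'
python3 -c "
from h import *
c=wrist('w2');print(proj(c,[.653,.012,.011]))"
```

```text
time_s: 5.23
tcp_pos: [0.5798, 0.154, 0.1204]
ee_rot: [[0.014, 1.0, -0.002], [1.0, -0.014, -0.001], [-0.001, -0.002, -1.0]]
force: [0.5, 1.2, -0.9]
gripper_width: 0.0306
finger_force: 49.8
time_s: 5.65
tcp_pos: [0.6505, 0.0042, 0.1195]
ee_rot: [[0.027, 1.0, -0.0], [1.0, -0.027, -0.006], [-0.006, 0.0, -1.0]]
force: [0.9, -1.3, -1.5]
gripper_width: 0.0305
finger_force: 49.9
time_s: 6.07
tcp_pos: [0.6476, 0.0178, 0.1213]
ee_rot: [[0.012, 1.0, -0.0], [1.0, -0.012, 0.0], [0.0, -0.0, -1.0]]
force: [0.4, 0.3, -1.1]
gripper_width: 0.0304
finger_force: 49.9
[328.93343417 202.95197064]
```

View pics/w2.png

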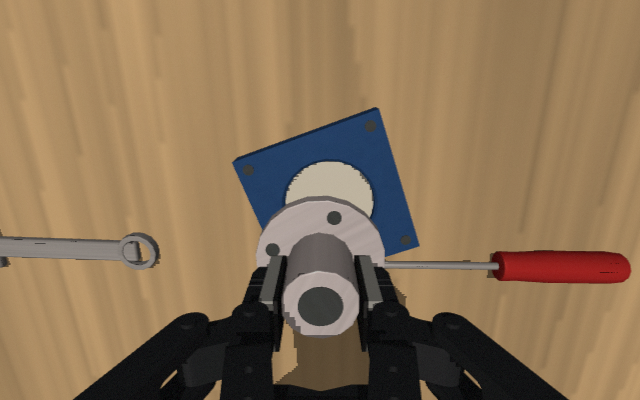

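Wrist view: the white pocket floor has its upper arc from (287,190) over (330,160) to (375,200). The hub in the fingers has its top disc at (320,306). The screwdriver at (570,265) and the wrench at (140,250) are well clear. Next I fit the circle.

```bash
cat >> h.py <<'E'
def pocket(c,vmax,roi=(240,120,420,260)):
    from scipy.optimize import least_squares
    h=cv2.cvtColor(c["pixels"],cv2.COLOR_RGB2HSV);b=(h[...,0]>100)&(h[...,0]<130)&(h[...,1]>120)
    w=((h[...,2]>150)&~b).astype(np.uint8)*255
    k=max(blobs(w,roi),key=cv2.contourArea)[:,0];k=k[k[:,1]<vmax]
    P=np.array([ray(c,u,v,.011)[:2] for u,v in k])
    f=lambda q:np.hypot(*(P-q[:2]).T)-q[2]
    r=least_squares(f,[.65,.01,.034],loss="soft_l1",f_scale=.001)
    f2=lambda q:np.hypot(*(P-q[:2]).T)-.034
    r2=least_squares(f2,[.65,.01],loss="soft_l1",f_scale=.001)
    return r.x,r2.x,np.abs(r2.fun).max(),len(P)
E
python3 - <<'E'
from h import *
from workcell import state
c=dict(np.load('w2.npz'));print(pocket(c,193))
s=state();t=np.array(s['tcp_pos']);print(t)
g=cv2.cvtColor(c['pixels'],cv2.COLOR_RGB2GRAY);m=((g<90).astype(np.uint8))*255
for k in blobs(m,(292,275,350,330),300):
    e=cv2.fitEllipse(k);print(e);print('hubtop',ray(c,*e[0],t[2]-.018+.044))
E
```

```text
(array([0.59117959, 0.02581395, 0.00513009]), array([0.61962841, 0.0326505 ]), np.float64(0.0018004199609877938), 17)
[0.64776408 0.01745959 0.12136367]
((320.0741271972656, 306.0039978027344), (38.14886474609375, 44.03007507324219), 88.89674377441406)
hubtop [0.64647378 0.01716385 0.14736367]
```

```bash
sed -i 's/w=((h\[...,2\]>150)&~b)/w=((h[...,2]>150)\&(h[...,1]<60))/' h.py; python3 - <<'E'
from h import *
c=dict(np.load('w2.npz'));print(pocket(c,193,(270,140,390,260)))
E
```

```text
Traceback (most recent call last):
  File "h.py", line 22, in pocket
    r=least_squares(f,[.65,.01,.034],loss="soft_l1",f_scale=.001)
  File "h.py", line 21, in <lambda>
    f=lambda q:np.hypot(*(P-q[:2]).T)-q[2]
                          ~^~~~~~
ValueError: operands could not be broadcast together with shapes (0,) (2,)
```

```bash
sed -i 's/k=max(blobs(w,roi),key=cv2.contourArea)/k=min(blobs(w,roi,200),key=lambda q:q[:,0,1].min())/' h.py; python3 - <<'E'
from h import *
c=dict(np.load('w2.npz'));p=cv2.cvtColor(c['pixels'],cv2.COLOR_RGB2HSV);print(p[180,330],p[215,330],p[130,300],p[150,330])
b=[(cv2.boundingRect(k)) for k in blobs(((p[...,1]<60)&(p[...,2]>150)).astype(np.uint8)*255,(270,140,390,260),50)];print(b)
E
```

```text
[ 19  42 189] [20 13 60] [ 17 109 159] [107 164  98]
[(270, 201, 115, 59), (286, 162, 87, 55)]
```

```bash
python3 - <<'E'
from h import *
c=dict(np.load('w2.npz'));
for v in(188,196):print(pocket(c,v,(270,140,390,260)))
E
```

```text
(array([0.65317902, 0.01221601, 0.03198417]), array([0.65322745, 0.00982375]), np.float64(0.0017819172445321524), 111)
(array([0.65359993, 0.01196764, 0.03198551]), array([0.65358452, 0.00940608]), np.float64(0.025000088840248253), 155)
```

```bash
r='python3 -m pendant'; 
$r '[[0,0,0,0.68,-0.5,-2,-1],[0,0,0,0,0,-3,-1],[0,0,0,0,0,-2,-1],[0,0,0,0,0,0,-1],[0,0,0,0,0,0,-1]]' && $r '[[0,0,0,0,0,0,-1],[0,0,0,0,0,0,-1],[0,0,0,0,0,0,-1]]'
python3 - <<'E'
from h import *
c=wrist('w3')
from workcell import state
s=state();t=np.array(s['tcp_pos']);print(t)
g=cv2.cvtColor(c['pixels'],cv2.COLOR_RGB2GRAY);m=((g<90).astype(np.uint8))*255
for k in blobs(m,(292,275,350,330),300):
    e=cv2.fitEllipse(k);print('hubtop',ray(c,*e[0],t[2]-.018+.044))
cv2.imwrite('pics/w3c.png',cv2.resize(cv2.cvtColor(c['pixels'],cv2.COLOR_RGB2BGR)[110:360,180:460],None,fx=2,fy=2))
E
```

```text
time_s: 6.53
tcp_pos: [0.6541, 0.0117, 0.0505]
ee_rot: [[0.013, 1.0, -0.002], [1.0, -0.013, 0.0], [0.0, -0.002, -1.0]]
force: [-0.2, -0.0, -0.9]
gripper_width: 0.0305
finger_force: 49.9
time_s: 6.78
tcp_pos: [0.656, 0.0114, 0.0531]
ee_rot: [[0.014, 1.0, 0.003], [1.0, -0.014, 0.0], [0.0, 0.003, -1.0]]
force: [0.0, -0.2, -1.6]
gripper_width: 0.0308
finger_force: 49.9
[0.6558702  0.01126433 0.05289751]
hubtop [0.65472942 0.01058166 0.07889751]
```

View pics/w3c.png

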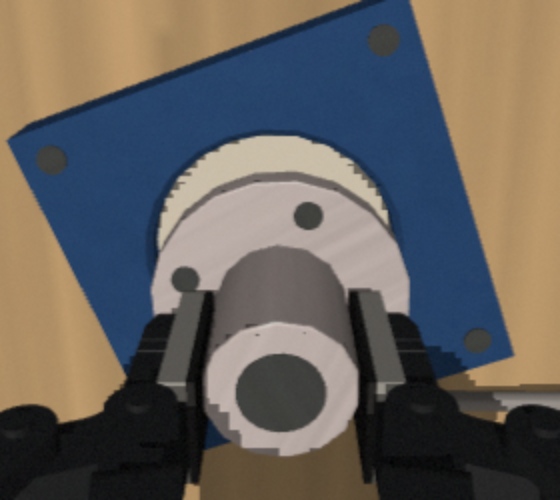

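The crop shows the flange at crop x 152–409, centred about 280. The pocket rim is centred about 274, so the hub sits a little too far in +x. I fit it once more.

```bash
python3 - <<'E'
from h import *
c=dict(np.load('w3.npz'))
h=cv2.cvtColor(c["pixels"],cv2.COLOR_RGB2HSV)
b=((h[...,0]>100)&(h[...,0]<130)&(h[...,1]>130)&(h[...,2]>75)).astype(np.uint8)
# inner edge of blue face (rim at z=.018, radius .034+.002 chamfer): scan columns upward-most nonblue below face
w=((h[...,2]>150)&(h[...,1]<60)).astype(np.uint8)
P=[]
for u in range(262,376,2):
    v=[i for i in range(165,215) if w[i,u]]
    if v: P.append((u,v[0]))
P=np.array(P);X=np.array([ray(c,u,v-.5,.011)[:2] for u,v in P])
from scipy.optimize import least_squares
for R in(.032,.034,None):
    f=(lambda q:np.hypot(*(X-q[:2]).T)-(q[2] if R is None else R))
    r=least_squares(f,[.65,.01,.033],loss="soft_l1",f_scale=.0005);print(R,r.x,np.abs(r.fun).mean())
E
```

```text
0.032 [0.65306051 0.01265479 0.033     ] 0.0003133019257097714
0.034 [0.65307204 0.01041533 0.033     ] 0.0003518192883863747
None [0.65303554 0.01197397 0.03260685] 0.0002985910500809527
```

```bash
r='python3 -m pendant'; 
$r '[[0,0,0,-0.15,0.12,-0.5,-1],[0,0,0,0,0,-0.8,-1],[0,0,0,0,0,-0.5,-1],[0,0,0,0,0,0,-1],[0,0,0,0,0,0,-1]]' && $r '[[0,0,0,0,0,-0.2,-1],[0,0,0,0,0,0,-1],[0,0,0,0,0,-0.2,-1],[0,0,0,0,0,0,-1],[0,0,0,0,0,0,-1]]'
```

```text
time_s: 7.25
tcp_pos: [0.653, 0.0123, 0.0325]
ee_rot: [[0.014, 1.0, -0.001], [1.0, -0.014, -0.0], [-0.0, -0.001, -1.0]]
force: [0.6, -0.5, -2.3]
gripper_width: 0.0304
finger_force: 49.7
time_s: 7.67
tcp_pos: [0.6534, 0.0123, 0.0293]
ee_rot: [[0.014, 1.0, -0.0], [1.0, -0.014, -0.0], [-0.0, -0.0, -1.0]]
force: [0.7, -0.8, -1.4]
gripper_width: 0.0307
finger_force: 49.9
```

```bash
r='python3 -m pendant'; for i in 1 2; do :; done
$r '[[0,0,0,0,0,-0.1,-1],[0,0,0,0,0,0,-1],[0,0,0,0,0,0,-1]]' && $r '[[0,0,0,0,0,-0.1,-1],[0,0,0,0,0,0,-1],[0,0,0,0,0,0,-1]]'
```

```text
time_s: 7.92
tcp_pos: [0.6535, 0.0123, 0.0291]
ee_rot: [[0.014, 1.0, 0.0], [1.0, -0.014, -0.0], [-0.0, 0.0, -1.0]]
force: [-3.6, -0.4, 5.6]
gripper_width: 0.0309
finger_force: 50.5
time_s: 8.17
tcp_pos: [0.6535, 0.0123, 0.0291]
ee_rot: [[0.014, 1.0, 0.0], [1.0, -0.014, -0.001], [-0.001, 0.0, -1.0]]
force: [-5.7, -1.4, 11.4]
gripper_width: 0.0307
finger_force: 51.3
```

Contact comes at TCP z 0.0291, so the hub base is at 0.011: home. I release and rise.

```bash
r='python3 -m pendant'; 
$r '[[0,0,0,0,0,0.1,-1],[0,0,0,0,0,0,0.3],[0,0,0,0,0,0,0.6],[0,0,0,0,0,0,1],[0,0,0,0,0,0,1]]' && $r '[[0,0,0,0,0,0,1],[0,0,0,0,0,0,1],[0,0,0,0,0,0,1],[0,0,0,0,0,2,1],[0,0,0,0,0,4,1]]' && $r '[[0,0,0,0,0,4,1],[0,0,0,0,0,4,1],[0,0,0,0,0,0,1],[0,0,0,0,0,0,1],[0,0,0,0,0,0,1]]'
python3 - <<'E'
from h import *
c=wrist('w4')
cv2.imwrite('pics/w4c.png',cv2.resize(cv2.cvtColor(c['pixels'],cv2.COLOR_RGB2BGR)[90:290,200:450],None,fx=3,fy=3))
g=cv2.cvtColor(c['pixels'],cv2.COLOR_RGB2GRAY);m=((g<90).astype(np.uint8))*255
print(proj(c,[.653,.012,.055]))
for k in blobs(m,(290,170,350,240),100):
    e=cv2.fitEllipse(k);print(e,'hubtop',ray(c,*e[0],.055))
E
```

```text
time_s: 8.58
tcp_pos: [0.6534, 0.0124, 0.028]
ee_rot: [[0.014, 1.0, -0.0], [1.0, -0.014, 0.0], [0.0, -0.0, -1.0]]
force: [0.4, 0.1, 0.8]
gripper_width: 0.0774
finger_force: 0.0
time_s: 9.0
tcp_pos: [0.6496, 0.0118, 0.0838]
ee_rot: [[0.014, 1.0, -0.01], [1.0, -0.014, -0.0], [-0.0, -0.01, -1.0]]
force: [0.8, -0.5, 0.2]
gripper_width: 0.0855
finger_force: 0.0
time_s: 9.42
tcp_pos: [0.653, 0.012, 0.168]
ee_rot: [[0.014, 1.0, -0.0], [1.0, -0.014, -0.001], [-0.001, -0.0, -1.0]]
force: [0.5, -0.7, -0.7]
gripper_width: 0.0852
finger_force: 0.0
[321.80320286 194.62075616]
((317.57220458984375, 222.74290466308594), (37.211463928222656, 71.6651840209961), 89.83647918701172) hubtop [ 0.64936209 -0.01132308  0.055     ]
((320.8436584472656, 195.00753784179688), (20.969844818115234, 21.610675811767578), 95.55799865722656) hubtop [0.65225879 0.0116975  0.055     ]
```

View pics/w4c.png

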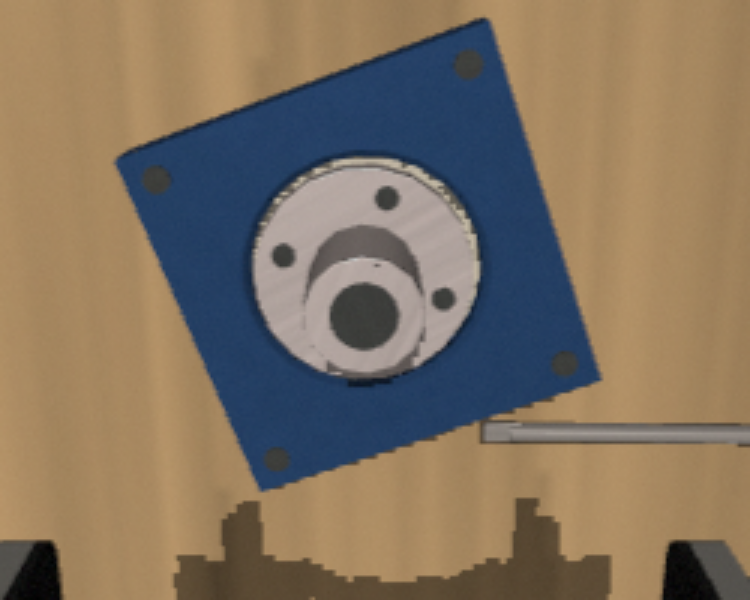

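The crop shows the flange inside the pocket with an even gap all round. Its top is at (.652,.012) at the home height, so the hub is seated and free. I go to the lamp.

```bash
r='python3 -m pendant'; 
$r '[[0,0,0,-1.9,-3.1,1,1],[0,0,0,-1.9,-3.1,1,1],[0,0,0,-1.9,-3.1,1,1],[0,0,0,-1.9,-3.1,1,1],[0,0,0,-1.9,-3.1,1,1]]' && $r '[[0,0,0,-1.9,-3.1,0,1],[0,0,0,-1.9,-3.1,0,1],[0,0,0,-1.9,-3.1,0,1],[0,0,0,-2,-3.1,0,1],[0,0,0,0,0,0,1]]' && $r '[[0,0,0,0,0,0,1],[0,0,0,0,0,0,1],[0,0,0,0,0,0,1],[0,0,0,0,0,0,1]]'
python3 -c "
from h import *
c=wrist('w5');print(proj(c,[.48,-.275,.153]),proj(c,[.48,-.275,.008]))"
```

```text
time_s: 9.88
tcp_pos: [0.5563, -0.1438, 0.2166]
ee_rot: [[0.014, 1.0, -0.004], [1.0, -0.014, 0.001], [0.001, -0.004, -1.0]]
force: [0.9, -0.3, 0.0]
gripper_width: 0.086
finger_force: 0.0
time_s: 10.3
tcp_pos: [0.4755, -0.2745, 0.2159]
ee_rot: [[0.026, 1.0, -0.006], [1.0, -0.026, -0.002], [-0.002, -0.006, -1.0]]
force: [-0.5, -0.8, -0.1]
gripper_width: 0.0854
finger_force: 0.0
time_s: 10.63
tcp_pos: [0.4821, -0.265, 0.2178]
ee_rot: [[0.011, 1.0, -0.0], [1.0, -0.011, 0.001], [0.001, -0.0, -1.0]]
force: [0.6, -0.1, 0.3]
gripper_width: 0.0856
finger_force: 0.0
[319.06343453 232.58476924] [319.66640611 175.0743903 ]
```

View pics/w5.png

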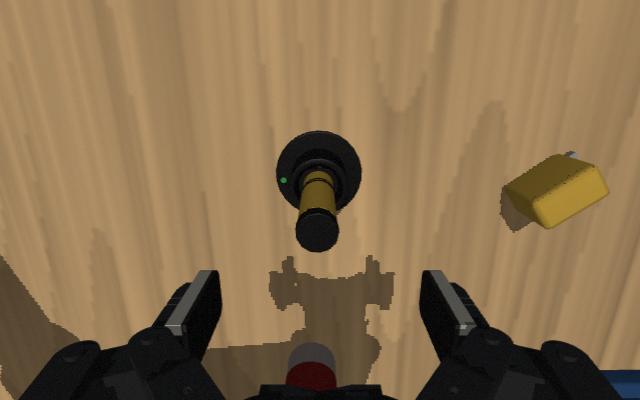

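Wrist view: the lamp tail is centred at (317,231), within 2 px of prediction, which puts the lamp at about (0.479,-0.274). The fingers are clear on both sides.

```bash
r='python3 -m pendant'; 
$r '[[0,0,0,-0.35,-0.9,0,1],[0,0,0,0,0,-2,1],[0,0,0,0,0,-3,1],[0,0,0,0,0,-3,1],[0,0,0,0,0,-3,1]]' && $r '[[0,0,0,0,0,-1.2,1],[0,0,0,0,0,0,1],[0,0,0,0,0,0,1],[0,0,0,0,0,0,1]]' && $r '[[0,0,0,0,0,0,-1],[0,0,0,0,0,0,-1],[0,0,0,0,0,0,-1],[0,0,0,0,0,0,-1],[0,0,0,0,0,0,-1]]' 80 && $r '[[0,0,0,0,0,0,-1],[0,0,0,0,0,0,-1],[0,0,0,0,0,0,-1],[0,0,0,0,0,0,-1],[0,0,0,0,0,0,-1]]'
```

```text
time_s: 11.1
tcp_pos: [0.478, -0.2763, 0.1074]
ee_rot: [[0.014, 1.0, 0.001], [1.0, -0.014, -0.001], [-0.001, 0.001, -1.0]]
force: [1.0, -0.4, -0.9]
gripper_width: 0.0852
finger_force: 0.0
time_s: 11.43
tcp_pos: [0.4792, -0.2761, 0.0979]
ee_rot: [[0.014, 1.0, 0.002], [1.0, -0.014, -0.001], [-0.001, 0.003, -1.0]]
force: [-0.2, 0.8, 0.4]
gripper_width: 0.0857
finger_force: 0.0
time_s: 11.85
tcp_pos: [0.4784, -0.2759, 0.097]
ee_rot: [[0.014, 1.0, 0.001], [1.0, -0.014, -0.001], [-0.001, 0.001, -1.0]]
force: [2.4, 0.0, 2.6]
gripper_width: 0.0265
finger_force: 78.8
time_s: 12.27
tcp_pos: [0.4786, -0.2759, 0.097]
ee_rot: [[0.014, 1.0, 0.001], [1.0, -0.014, -0.001], [-0.001, 0.001, -1.0]]
force: [1.1, -0.6, 5.8]
gripper_width: 0.0261
finger_force: 78.4
```

```bash
r='python3 -m pendant'; 
$r '[[0,0,0,0,0,1,-1],[0,0,0,0,0,3,-1],[0,0,0,0,0,4,-1],[0,0,0,0,0,4,-1],[0,0,0,0,0,3.3,-1]]' && $r '[[0,0,0,0,0,0,-1],[0,0,0,0,0,0,-1],[0,0,0,0,0,0,-1]]' && $r '[[0.095,-0.055,0,1,1.6,0,-1],[0.095,-0.055,0,1,1.6,0,-1],[0.095,-0.055,0,1,1.6,0,-1],[0.095,-0.055,0,1,1.6,0,-1],[0.095,-0.055,0,1,1.6,0,-1]]' && $r '[[0.095,-0.055,0,1,1.6,0,-1],[0.095,-0.055,0,1,1.6,0,-1],[0,0,0,0,0,0,-1],[0,0,0,0,0,0,-1],[0,0,0,0,0,0,-1]]'
python3 -c "
from workcell import state
import numpy as np
s=state();t=np.array(s['tcp_pos']);z=np.array(s['ee_rot'])[:,2];print(t,z,s['joint_pos'],'need',np.array([.652,.012,.055])-.214*z-t)"
```

```text
time_s: 12.68
tcp_pos: [0.4776, -0.2753, 0.2517]
ee_rot: [[0.014, 1.0, 0.0], [1.0, -0.014, 0.0], [0.0, 0.0, -1.0]]
force: [0.6, -0.8, -2.6]
gripper_width: 0.0262
finger_force: 80.3
time_s: 12.93
tcp_pos: [0.4767, -0.2754, 0.2484]
ee_rot: [[0.014, 1.0, -0.002], [1.0, -0.014, 0.001], [0.001, -0.002, -1.0]]
force: [-0.2, -0.1, -1.5]
gripper_width: 0.0262
finger_force: 80.5
time_s: 13.35
tcp_pos: [0.5274, -0.1949, 0.2481]
ee_rot: [[-0.05, 0.964, 0.262], [0.887, -0.078, 0.456], [0.46, 0.255, -0.851]]
force: [0.5, -0.4, -4.1]
gripper_width: 0.0264
finger_force: 80.2
time_s: 13.77
tcp_pos: [0.5474, -0.1638, 0.2486]
ee_rot: [[-0.108, 0.932, 0.346], [0.788, -0.132, 0.601], [0.606, 0.338, -0.721]]
force: [-0.1, 0.8, -0.9]
gripper_width: 0.0266
finger_force: 80.1
[ 0.54744979 -0.1638234   0.24863101] [ 0.34647686  0.60069334 -0.72050073] [ 1.25674783  0.56857397 -0.84488566  1.83947445 -0.4436318   0.9312465
  0.76017244] need [ 0.03040416  0.04727502 -0.03944385]
```

Tilt 0.77 rad achieved. Remaining shift: (+3.0, +4.7, -3.9) cm.

```bash
r='python3 -m pendant'; 
$r '[[0,0,0,0.6,0.9,-0.8,-1],[0,0,0,0.6,1,-0.8,-1],[0,0,0,0.6,1,-0.8,-1],[0,0,0,0.6,0.9,-0.8,-1],[0,0,0,0.6,0.9,-0.7,-1]]' && $r '[[0,0,0,0,0,0,-1],[0,0,0,0,0,0,-1],[0,0,0,0,0,0,-1],[0,0,0,0,0,0,-1],[0,0,0,0,0,0,-1]]'
python3 - <<'E'
from h import *
from workcell import state,capture
s=state();t=np.array(s['tcp_pos']);R=np.array(s['ee_rot']);z=R[:,2];H=np.array([.652,.012,.055])
print('hub in tool',R.T@(H-t),'lens z',(t+.089*z)[2],'tilt',np.arccos(-z[2]))
c=capture('top');sc=capture('scene');w=wrist('w6')
for n,q in(('top',c),('scene',sc)):
    print(n,'lens',proj(q,t+.089*z),'tail',proj(q,t-.056*z),'hub',proj(q,H))
a=cv2.resize(c['pixels'][130:280,270:420],(400,400));b=cv2.resize(sc['pixels'][120:270,240:390],(400,400))
cv2.imwrite('pics/fin.png',cv2.cvtColor(np.hstack([a,b]),cv2.COLOR_RGB2BGR))
E
```

```text
time_s: 14.18
tcp_pos: [0.5784, -0.1161, 0.2106]
ee_rot: [[-0.11, 0.931, 0.348], [0.79, -0.13, 0.599], [0.603, 0.34, -0.722]]
force: [0.4, -0.0, -1.3]
gripper_width: 0.0263
finger_force: 80.1
time_s: 14.6
tcp_pos: [0.578, -0.1177, 0.2107]
ee_rot: [[-0.108, 0.931, 0.349], [0.789, -0.133, 0.6], [0.605, 0.34, -0.72]]
force: [0.2, 0.2, -1.3]
gripper_width: 0.0265
finger_force: 80.1
hub in tool [ 7.88284232e-05 -1.38268627e-03  2.15743546e-01] lens z 0.1466461442427862 tilt 0.7673587398517193
top lens [341.06293732 192.76653684] tail [378.96727089 206.39148666] hub [313.11597755 183.2097478 ]
scene lens [303.77078409 199.68335407] tail [265.3676672  168.55378282] hub [333.19931386 223.28022799]
```

View pics/fin.png

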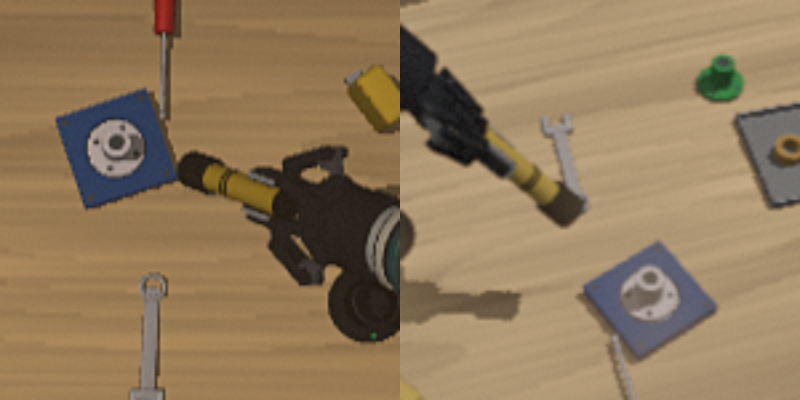

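Both views show the lamp held along the tool axis with its lens at crop (188,166) and (570,213), as predicted. It is aimed at the hub top about 12.6 cm away, and the hub is seated. Handing in.

```bash
python3 -c "
from workcell import close_job
print(close_job())"
```

```text
the job is handed in; nothing more can be done
None
```

I handed the job in at about 15 s: the hub is boss up, home and released in the pocket, and the gripper holds the lamp tilted 0.77 rad, lens about 12.7 cm from the hub top and aimed at its centre; no verdict came back.

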